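# Load a roller and thrust disc on an axle stub and hold the spread snap ring at its groove

### The job

In the assembly fixture, slide the white roller over the upright axle stub until it sits flat in the square pocket and let it go, then lay the steel disc over the axle flat on the roller and let it go. Then take the snap-ring pliers by the handles out of their stand, squeeze them fully so that the ring on their tips is spread, bring the ring above the axle and lower it level over the axle, spread all the way, until it is level with the groove, around it and not pressing on the disc. Finish while still holding it there, handles squeezed and ring spread; leave the spray can, screwdriver and bearing where they are.

Things in the scene. Friction and masses are not known exactly. Their poses are not given: they have to be found in the camera images.
- fixture: Aluminium fixture, fixed: base plate 120 x 120 x 10 mm with a square pocket (68 mm wide inside, walls 12 mm thick, rim 20 mm above the bench). From its middle an upright steel axle stub, 30 mm diameter, rises to 68 mm above the bench, the last 5 mm a cone down to 22 mm, with a groove round it. Origin: centre of the plate's underside, on the axle; z up.
- pocket (a point): Centre of the pocket floor, on the axle's axis, 10 mm above the bench.
- groove (a point): On the axle's axis at mid height of the groove, 56 mm above the bench. The groove is 27 mm in diameter and 8 mm high (52 to 60 mm above the bench). It is 6 mm above the disc's top when roller and disc are stacked.
- axle_top (a point): Centre of the axle's tip, 68 mm above the bench.
- roller: White plastic roller (thick tube), 60 mm outer diameter, 34 mm bore, 30 mm high, about 0.2 kg, standing on the bench on its flat face. Origin: centre of its underside, z along the bore.
- disc: Plain steel thrust disc (thick washer), 50 mm outer diameter, 34 mm bore, 10 mm thick, about 0.08 kg, lying flat on the bench. Origin: centre of its underside, z along the bore.
- stand: Grey sheet-metal pliers stand, fixed: floor 105 x 70 mm, 6 mm thick, with a back wall and two short side walls up to 76 mm above the bench, open at the top and towards its +x side: lift the pliers straight up by 80 mm. Origin: centre of the underside, z up.
- pliers: Snap-ring pliers, 0.2 kg, upright in the stand, handles up, a dark steel snap ring hooked on the tips (it stays on). The ring lies flat at the bottom; the pliers rise over its gap, 23 mm behind its centre (x = -23 mm). Origin: ring centre, at the ring's underside; x from gap to ring centre, y from handle to handle, z up. A pivot block 18 x 44 x 16 mm is 52 to 68 mm up.
- ring_center (a point): Centre of the ring at mid thickness, 2 mm above the pliers' origin; bring it to groove. The ring is a 5 mm wide, 4 mm thick bar. Spread, it is round, 35 mm inside and 45 mm outside diameter, its two eyelets reaching 27 mm behind the centre; at rest it is pinched to 28 mm inside and cannot pass the axle.
- pliers_grip (a point): Midway between the handles, 130 mm above the pliers' origin and 23 mm behind the ring centre: grip here from above, closing along the pliers' y. The handles are black rubber bars 13 mm wide along x, from 72 to 150 mm above the origin; here 60 mm over their outer faces at rest, 40 mm (faces parallel) when squeezed to the stop.
- handle_left (a joint): Angle by which a handle is squeezed, rad: 0 at rest (ring pinched), 0.14 at the stop (fully spread); both handles move together. Above 0.11 counts as spread. A spring pushes each handle back with 4 N (rest) to 8 N (stop) at the grip point, so a grip of 20 N or more reaches the stop.
- can: White spray can, 52 mm diameter, 130 mm high, a bystander. Origin: centre of its underside.
- screwdriver: Screwdriver lying on the bench, a bystander. Origin: underside of it, near its middle.
- bearing: Small dark bearing ring, 32 mm outer diameter, 12 mm high, a bystander. Origin: centre of its underside.
Mind the look-alikes: they are no part of the job. There is more than one size of the disc; the job needs the middle-sized.

How it is judged:
By the outcome, as a careful person would: the job done as asked, in the order asked, and still so for the second after the job is handed in, while the arm keeps its last pose, push and grip.
It also fails if it takes over 70 s, if anything falls off the work surface, if the arm or the gripper's body presses on something with over 40 N, if the wrist force passes 120 N, or if a joint passes its speed limit or range.

### The arm

A 6-joint arm with a two-finger parallel gripper is mounted at the origin on the work surface. World frame = base frame: x ahead of the robot, y to its left, z up, the work surface at z = 0. Lengths are in mm, angles in rad, forces in N, time in s.
With the tool pointing down it reaches from about 250 to 850 mm from the base axis. Payload 12.5 kg.
Tool frame: the origin (TCP) lies at the very end of the fingers, on their centre line; the grasp point (between the pads) lies 19 mm behind it; x points along the fingers, y is the direction in which the jaws open and shut, and the axes are right-handed (so a half turn about x gives the same grasp; the last joint's range is limited). The gripper opens to 93 mm and grips with 3 to 60 N. Pads are 15 mm wide; open, the fingers measure 128 mm over their backs; the gripper's body (75 mm by 188 mm) begins 65 mm behind the grasp point.
Start: joints at [-1.377, 0.351, 1.652, -0, 1.139, -0.085], TCP at [151.381, -528.742, 218.633] pointing down, gripper open.
Joint ranges: [-2.75, 2.75], [-0.79, 2.1], [0.01, 2.65], [-1.57, 4.71], [0.07, 3.14], [-2.87, 2.87]. Speed limits (rad/s): [2.22, 2.22, 2.79, 3.14, 3.14, 3.14].

### API

Orientations are given as a unit quaternion [w, x, y, z].
In Python, from cell import * gives the robot as it stands. Calls block until the motion is done:
- reach(position, orientation): joint-space move of the TCP to a pose.
- movel(position, orientation=None, max_speed=150, force_limit=None): straight line of the TCP; orientation=None keeps the orientation; max_speed is the mean speed in mm/s. With force_limit (N) it stops when the force on the tool has changed by that much, and returns True; else False.
- goto_joints(angles): joint-space move.
- command_gripper(opening): finger opening in mm; the grip force is fixed at half the most; returns when the fingers have stopped.
- dwell(seconds).
- ik(position, orientation): joint angles nearest the present ones, or None.
- state(): the state.
- get_image(name): name is "scene" or "side" or "wrist"; returns (picture, depth): 420x560x3 uint8, red, green, blue; 420x560 float32, mm along the optical axis (not along the pixel's ray), 0 where there is no reading.
- camera_model(name): a dict with "intrinsics" (3x3 intrinsics, pixels), "distortion" ([k1, k2, p1, p2, k3] as OpenCV has them; the pictures are not rectified), "extrinsics" (4x4, takes a point from camera to world coordinates). Camera axes: x right, y up, looking along -z (the intrinsics and any distortion apply to the point x, -y, -z); pixel columns grow to the right and rows downward; lengths in mm; the calibration is good to about 2 mm. A picture is of the moment at which its call begins: read the wrist's pose just before it. camera_model takes no time and is no camera call; for the wrist camera it gives the pose at the moment of the call.
A pose or a line that the arm cannot do raises Unreachable and nothing moves.
- hand_in(): hands the job in, once; it reports no verdict.
The state is a dict: "clock": time; "joints": joint angles; "qd": joint speeds; "effort": joint torques, N m; "ee_pos": TCP position; "tool_rot": TCP orientation; "wrist_force": force on the tool from outside, world axes, zero at the start; "moment": the same for the moment, N m; "grip_width": finger opening in mm.
Only numpy, scipy, OpenCV 4.12 (cv2) and the standard library are available. Lean on these libraries where they do the work, as an engineer would, in place of code of your own. Each camera call takes 0.05 s, during which the arm holds its last target. There are 200 camera calls.

## Working session

There is one attempt and no reset: what is moved stays moved. The work goes in short steps, each a Python script; the robot and the scene stay as the last script left them, time stands still between calls to the robot, and variables do not carry over. Pictures are saved under pics/ and viewed, about 8 in all and at most 12, crops included, and the job is handed in when it is done.

```bash
ls; mkdir -p pics; cat > h.py <<'E'
from cell import *
import numpy as np, cv2
def grab(name, fn=None):
    m=camera_model(name); im,d=get_image(name)
    if fn: cv2.imwrite('pics/'+fn, im[:,:,::-1]); np.savez('pics/'+fn[:-4]+'.npz',im=im,d=d,K=m['intrinsics'],D=m['distortion'],T=m['extrinsics'])
    return im,d,m
def rays(K,D,px):
    u=cv2.undistortPoints(np.array(px,float).reshape(-1,1,2),np.array(K,float),np.array(D,float)).reshape(-1,2)
    return np.c_[u[:,0],-u[:,1],-np.ones(len(u))]
def cloud(K,D,T,d):
    h,w=d.shape; v,u=np.mgrid[:h,:w]
    r=rays(K,D,np.c_[u.ravel(),v.ravel()])*d.reshape(-1,1)
    T=np.array(T); return (r@T[:3,:3].T+T[:3,3]).reshape(h,w,3)
def load(fn):
    z=np.load('pics/'+fn+'.npz'); return z, cloud(z['K'],z['D'],z['T'],z['d'])
def plane(K,D,T,px,z):
    T=np.array(T); r=rays(K,D,px)@T[:3,:3].T; o=T[:3,3]
    return o+r*((z-o[2])/r[:,2])[:,None]
def proj(K,D,T,P):
    T=np.array(T); c=(np.array(P,float).reshape(-1,3)-T[:3,3])@T[:3,:3]
    c=c*[1,-1,-1]; return cv2.projectPoints(c,np.zeros(3),np.zeros(3),np.array(K,float),np.array(D,float))[0].reshape(-1,2)
E
python3 - <<'E'
from h import *
print(state())
a=grab('scene','s0.png'); b=grab('side','d0.png'); c=grab('wrist','w0.png')
for m in (a,b,c): print(np.round(m[2]['extrinsics'],3).tolist())
cv2.imwrite('pics/v0.png',np.vstack([np.hstack([cv2.resize(x[0][:,:,::-1],(400,300)) for x in (b,c)]),]))
E
```

```text
pics
{'clock': 0.0, 'joints': array([-1.37660799e+00,  3.51259219e-01,  1.65245886e+00, -5.60220707e-06,
        1.13909299e+00, -8.46436300e-02]), 'qd': array([ 0.00079341,  0.00021072,  0.00041443, -0.00013819,  0.00031129,
        0.00029338]), 'effort': array([ 1.27061008e-03, -4.97320712e+01, -2.85254967e+01,  6.99553569e-02,
        2.57460808e-02, -1.26356358e-04]), 'ee_pos': array([ 151.30819114, -528.40134861,  218.07562789]), 'tool_rot': array([-0.09783372, -0.70022033, -0.09869378,  0.70027109]), 'wrist_force': array([-0.26907397, -0.03596484, -0.0570763 ]), 'moment': array([ 0.05850897,  0.01042934, -0.03539597]), 'grip_width': 92.86170221353396}
[[-0.16, -0.743, 0.65, 1326.808], [0.987, -0.121, 0.106, 156.532], [-0.0, 0.658, 0.753, 1012.017], [0.0, 0.0, 0.0, 1.0]]
[[-0.99, 0.094, -0.11, 442.588], [-0.144, -0.578, 0.803, 783.669], [0.012, 0.811, 0.585, 643.339], [0.0, 0.0, 0.0, 1.0]]
[[0.275, 0.932, 0.237, 216.766], [-0.962, 0.266, 0.068, -509.11], [0.0, -0.246, 0.969, 386.638], [0.0, 0.0, 0.0, 1.0]]
```

View pics/s0.png

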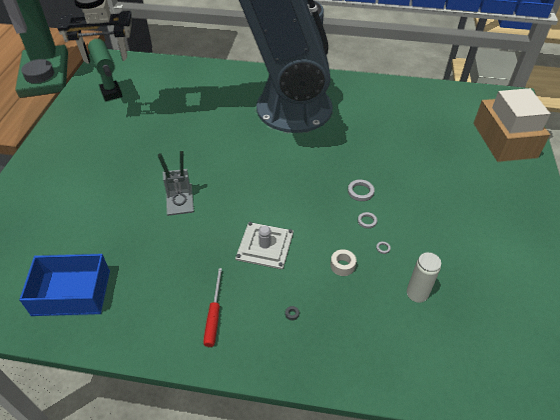

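View pics/v0.png

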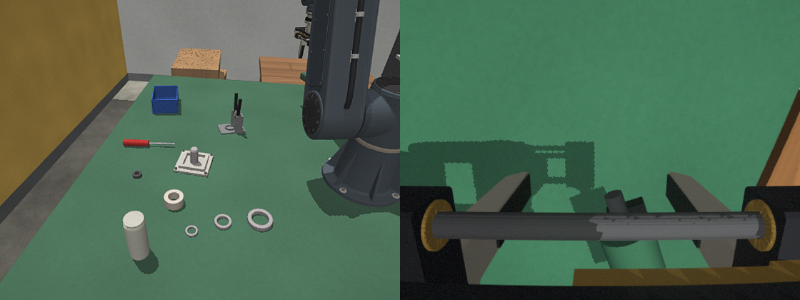

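Scene view: discs at (361,189) large, (368,219) middle and (383,247) small. The middle one fits the 50 mm description. The roller is at (343,262), fixture (265,243), pliers and stand (178,190), can (425,278), bearing (292,313) and screwdriver (213,310). I'll measure them and enlarge a crop.

```bash
python3 - <<'E'
from h import *
for n in('s0','d0'):
    z,P=load(n); print(n)
    # cluster everything above the bench within workspace
    H=P[...,2]; print('bench z med',np.median(H[(z['d']>0)&(abs(H)<15)]))
    m=((H>5)&(H<200)&(z['d']>0)&(P[...,0]>230)&(P[...,0]<900)&(abs(P[...,1])<500)).astype(np.uint8)
    k,l,s,c=cv2.connectedComponentsWithStats(m)
    for i in range(1,k):
        if s[i,4]>25:
            q=P[l==i]; top=q[q[:,2]>np.percentile(q[:,2],95)-4]
            lo,hi=top[:,:2].min(0),top[:,:2].max(0)
            print(c[i].round(),s[i,4],'zmax',q[:,2].max().round(1),'top ctr',((lo+hi)/2).round(1),'size',(hi-lo).round(1),'all',q[:,:2].min(0).round(),q[:,:2].max(0).round())
z,_=load('s0'); im=z['im'][:,:,::-1]
A=cv2.resize(im[165:285,320:440],(480,480),interpolation=cv2.INTER_CUBIC)
B=cv2.resize(im[145:285,145:300][:, :],(310,280),interpolation=cv2.INTER_CUBIC)
z,_=load('d0'); im=z['im'][:,:,::-1]
C=cv2.resize(im[120:250,210:350],(310,200),interpolation=cv2.INTER_CUBIC)
cv2.imwrite('pics/c0.png',np.hstack([A,np.vstack([B,C])]))
E
```

```text
s0
bench z med 0.9957825729530896
[177. 187.] 1208 zmax 157.2 top ctr [ 436.  -257.6] size [33.8 65.1] all [ 318. -335.] [ 515. -203.]
[360. 190.] 302 zmax 21.2 top ctr [348.1 231.5] size [72.9 68.7] all [302. 196.] [385. 267.]
[367. 220.] 159 zmax 16.3 top ctr [450.7 254.6] size [50.6 46.1] all [424. 229.] [476. 278.]
[264. 245.] 1883 zmax 73.3 top ctr [574.6   3.4] size [24.6 28.3] all [509. -61.] [638.  68.]
[383. 247.] 67 zmax 11.0 top ctr [532.5 298.3] size [36.6 35.4] all [513. 281.] [551. 316.]
[343. 262.] 501 zmax 35.5 top ctr [602.9 201.2] size [60.6 58. ] all [559. 171.] [634. 231.]
[ 66. 285.] 3998 zmax 75.4 top ctr [ 781.4 -415. ] size [148.5 169.6] all [ 663. -500.] [ 856. -326.]
[423. 277.] 1140 zmax 135.4 top ctr [653. 381.] size [49.1 47.9] all [549. 355.] [681. 406.]
[213. 319.] 597 zmax 31.0 top ctr [815.4 -69.3] size [101.9  26.6] all [664. -89.] [866. -53.]
[291. 313.] 136 zmax 16.3 top ctr [754.5  98.8] size [31.1 29.6] all [738.  83.] [770. 114.]
d0
bench z med 0.2705501395741976
[229. 140.] 1216 zmax 73.5 top ctr [ 779.9 -413.1] size [148.1 172.8] all [ 706. -5
[... 164 characters left out ...]
3] size [98.8 25.7] all [664. -87.] [861. -54.]
[271. 227.] 1513 zmax 70.2 top ctr [570.7   7.3] size [26.5 25.7] all [507. -59.] [634.  71.]
[191. 244.] 103 zmax 14.4 top ctr [751.3 100.4] size [30.8 29.8] all [736.  86.] [767. 116.]
[243. 279.] 622 zmax 32.7 top ctr [601.1 202.1] size [59.7 61.3] all [571. 171.] [631. 234.]
[363. 307.] 576 zmax 17.2 top ctr [343.4 233.2] size [70.4 71.1] all [308. 198.] [379. 269.]
[190. 329.] 1940 zmax 132.5 top ctr [650.6 380.3] size [47.  48.5] all [625. 356.] [674. 408.]
[311. 310.] 247 zmax 12.3 top ctr [447.2 255.8] size [47.4 50.3] all [424. 231.] [471. 281.]
[267. 323.] 113 zmax 9.1 top ctr [530.1 299. ] size [33.8 34.4] all [513. 282.] [547. 316.]
```

View pics/c0.png

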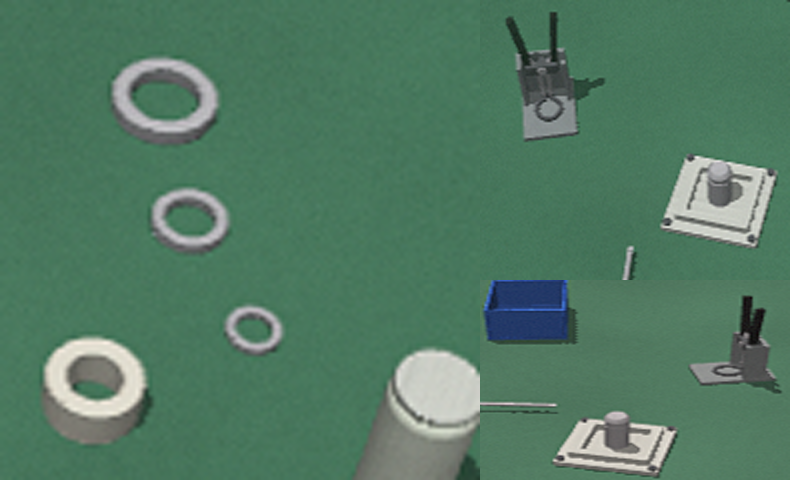

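The crop shows three rings: about 72 mm at (160,100), about 50 mm at (190,220) and about 36 mm at (254,330). The middle one, world about (449,255), is the disc. Next I'll squeeze-centre the roller from two directions, which also gives me the camera bias, and grip it.

```bash
cat >> h.py <<'E'
from scipy.spatial.transform import Rotation as Ro
def down(a):
    x=np.array([0,0,-1.]); y=np.array([np.cos(a),np.sin(a),0]); z=np.cross(x,y)
    q=Ro.from_matrix(np.c_[x,y,z]).as_quat(); return [q[3],q[0],q[1],q[2]]
def yaw():
    q=state()['tool_rot']; y=Ro.from_quat([q[1],q[2],q[3],q[0]]).as_matrix()[:,1]; return np.arctan2(y[1],y[0])
def say(t=''):
    s=state(); print(t,'t',round(s['clock'],1),'tcp',s['ee_pos'].round(1),'F',s['wrist_force'].round(1),'M',s['moment'].round(2),'w',round(s['grip_width'],1),'j',np.round(s['joints'],2))
E
python3 - <<'E'
from h import *
print('yaw',yaw())
for n in('s0','d0'):
    z,P=load(n); b=P.reshape(-1,3)
    b=b[(b[:,0]>330)&(b[:,0]<560)&(b[:,1]>-350)&(b[:,1]<-180)]
    for lo,hi in((90,110),(110,130),(130,145),(145,170)):
        q=b[(b[:,2]>lo)&(b[:,2]<hi)].astype(np.float32)
        _,l,c=cv2.kmeans(np.ascontiguousarray(q[:,:2]),2,None,(3,50,.1),5,0); print(n,lo,hi,len(q),c.round(1).tolist(),'mid',c.mean(0).round(1),'sep',np.linalg.norm(c[0]-c[1]).round(1),'dir',np.arctan2(*(c[0]-c[1])[::-1]).round(3))
    q=b[(b[:,2]>3)&(b[:,2]<14)&(b[:,0]>440)]; r=cv2.minAreaRect(q[:,:2].astype(np.float32)); print('floor',r, cv2.boxPoints(r).round(1).tolist())
    b=P.reshape(-1,3); q=b[(b[:,2]>6)&(b[:,2]<26)&(b[:,0]>500)&(b[:,0]<650)&(abs(b[:,1]-5)<75)]; print('plate',cv2.minAreaRect(q[:,:2].astype(np.float32)))
    q=b[(b[:,2]>40)&(b[:,0]>540)&(b[:,0]<610)&(abs(b[:,1]-5)<25)]
    q=q[(q[:,2]<62)]; 
    from scipy.optimize import least_squares
    f=least_squares(lambda p:np.hypot(q[:,0]-p[0],q[:,1]-p[1])-15,[572,5],loss='soft_l1'); print('axle cyl',f.x,np.sqrt(np.mean(f.fun**2)))
for x,y,zz in((602,202,14),(602,202,150),(572,5,150),(449,255,5),(430,-255,200)):
  for a in (-1.57,0,1.57,3.14):
    j=ik([x,y,zz],down(a)); print((x,y,zz),a,None if j is None else np.round(j,2))
E
```

```text
yaw -1.2920011452466604
s0 90 110 53 [[434.70001220703125, -237.39999389648438], [446.79998779296875, -274.29998779296875]] mid [ 440.7 -255.9] sep 38.9 dir 1.888
s0 110 130 47 [[447.0, -277.0], [433.70001220703125, -234.60000610351562]] mid [ 440.4 -255.8] sep 44.5 dir -1.265
s0 130 145 37 [[432.5, -233.0], [448.3999938964844, -280.0]] mid [ 440.4 -256.5] sep 49.6 dir 1.898
s0 145 170 47 [[429.8999938964844, -231.3000030517578], [446.1000061035156, -282.6000061035156]] mid [ 438. -257.] sep 53.7 dir 1.878
floor ((499.9124450683594, -265.26544189453125), (119.7358627319336, 169.05517578125), 0.07991966605186462) [[439.8999938964844, -180.8000030517578], [440.20001220703125, -349.8999938964844], [559.9000244140625, -349.70001220703125], [559.7000122070312, -180.6999969482422]]
plate ((579.6785278320312, 0.176055908203125), (144.32901000976562, 139.78160095214844), 83.5089111328125)
axle cyl [571.35983866   3.53782121] 1.6288870730657605
d0 90 110 61 [[442.29998779296875, -275.3999938964844], [429.0, -235.5]] mid [ 435.6 -255.4] sep 42.1 dir -1.249
d0 110 130 53 [[427.79998779296875, -
[... 1083 characters left out ...]
0.    1.09 -1.32]
(602, 202, 150) 3.14 None
(572, 5, 150) -1.57 [-0.07  0.47  1.66 -0.    1.01  1.5 ]
(572, 5, 150) 0 [-0.07  0.47  1.66 -0.    1.01 -0.07]
(572, 5, 150) 1.57 [-0.07  0.47  1.66 -0.    1.01 -1.64]
(572, 5, 150) 3.14 None
(449, 255, 5) -1.57 [ 0.43  0.62  1.88 -0.    0.65  2.  ]
(449, 255, 5) 0 [ 0.43  0.62  1.88 -0.    0.65  0.43]
(449, 255, 5) 1.57 [ 0.43  0.62  1.88 -0.    0.65 -1.14]
(449, 255, 5) 3.14 [ 0.43  0.62  1.88 -0.    0.65 -2.71]
(430, -255, 200) -1.57 [-0.63  0.28  1.8  -0.    1.06  0.94]
(430, -255, 200) 0 [-0.63  0.28  1.8  -0.    1.06 -0.63]
(430, -255, 200) 1.57 [-0.63  0.28  1.8  -0.    1.06 -2.2 ]
(430, -255, 200) 3.14 [-0.63  0.28  1.8  -0.    1.06  2.51]
```

```bash
python3 - <<'E'
from h import *
p=[602,201.7]
reach([*p,110],down(-1.57)); say('above')
movel([*p,14],max_speed=200,force_limit=15); say('down')
command_gripper(50); say('sq1'); command_gripper(75)
reach([*p,14],down(0)); command_gripper(50); say('sq2')
movel([*p,35],max_speed=100); say('lift')
grab('scene','s1.png'); grab('side','d1.png'); 
from scipy.optimize import least_squares
ims=[]
for n in('s1','d1'):
    z,P=load(n); b=P.reshape(-1,3); im=z['im'][:,:,::-1]
    b=b[(abs(b[:,0]-602)<45)&(abs(b[:,1]-202)<45)&(b[:,2]>25)&(b[:,2]<62)]
    for T in('axle0',): pass
    c=proj(z['K'],z['D'],z['T'],[[602,202,50]])[0].astype(int); x,y=c
    ims.append(cv2.resize(im[max(0,y-60):y+60,max(0,x-65):x+65],(390,360),interpolation=cv2.INTER_CUBIC))
cv2.imwrite('pics/c1.png',np.hstack(ims))
E
```

```text
above t 3.2 tcp [602.2 201.  110.1] F [-0.2 -0.1  0.1] M [ 0.03 -0.07 -0.  ] w 93.1 j [ 0.25  0.62  1.51 -0.    1.01  1.82]
down t 3.8 tcp [602.7 201.7  14.9] F [ 1.4 -0.7 -0.1] M [ 0.03 -0.02 -0.05] w 93.4 j [ 0.25  0.75  1.54 -0.    0.84  1.82]
sq1 t 4.5 tcp [602.1 201.8  14.3] F [-2.  -0.1  3.7] M [0.1  0.21 0.01] w 58.1 j [0.25 0.75 1.55 0.   0.84 1.82]
sq2 t 6.8 tcp [602.  201.7  14. ] F [-0.5 -0.5  0.4] M [-0.07 -0.01 -0.02] w 59.8 j [ 0.25  0.75  1.55 -0.    0.84  0.25]
lift t 7.2 tcp [602.3 201.8  35.7] F [-0.8  0.7 -2.2] M [-0.04 -0.08  0.01] w 60.0 j [ 0.25  0.72  1.54 -0.    0.88  0.25]
```

View pics/c1.png

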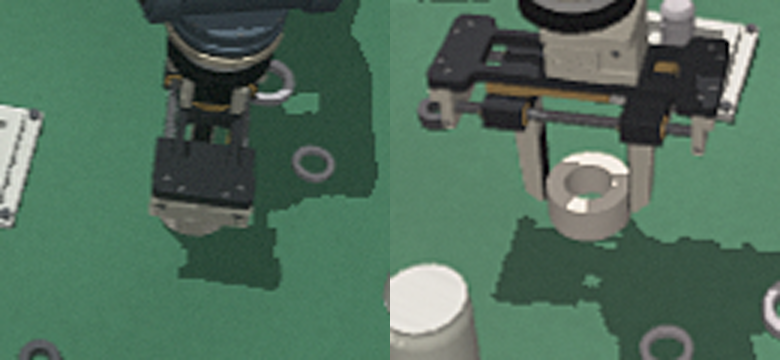

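The roller is held level and centred at TCP (602,201.7). Next I'll fit silhouettes of fixture, disc and roller in the first pictures, using the roller's known position to cancel camera bias.

```bash
cat > fit.py <<'E'
from h import *
from scipy.optimize import minimize
S=6
def circ(c,r,z): t=np.linspace(0,2*np.pi,60); return np.c_[c[0]+r*np.cos(t),c[1]+r*np.sin(t),0*t+z]
def cyl(c,r,z0,z1): return np.r_[circ(c,r,z0),circ(c,r,z1)]
def sq(c,a,h,z0,z1):
    k=np.array([[1,1],[1,-1],[-1,-1],[-1,1]])*h; R=np.array([[np.cos(a),-np.sin(a)],[np.sin(a),np.cos(a)]])
    k=k@R.T+c[:2]; return np.r_[np.c_[k,[z0]*4],np.c_[k,[z1]*4]]
MODELS={'roller':lambda p:[cyl(p,30,0,30)],'disc':lambda p:[cyl(p,25,0,10)],
 'fixture':lambda p:[sq(p,p[2],60,0,10),sq(p,p[2],46,10,20),cyl(p,15,10,63),np.r_[circ(p,15,63),circ(p,11,68)]]}
def fit(n,kind,p0,half):
    z,_=load(n); im=z['im']; hsv=cv2.cvtColor(im,cv2.COLOR_RGB2HSV)
    u,v=proj(z['K'],z['D'],z['T'],[[p0[0],p0[1],20]])[0].astype(int); x0,y0=u-half,v-half
    crop=(hsv[y0:y0+2*half,x0:x0+2*half,1]<70).astype(np.float32)
    if kind!='fixture' : 
        k,l=cv2.connectedComponents(crop.astype(np.uint8)); 
    def render(p):
        m=np.zeros((2*half*S,2*half*S),np.uint8)
        for q in MODELS[kind](p):
            px=(proj(z['K'],z['D'],z['T'],q)-[x0-.5,y0-.5])*S
            cv2.fillConvexPoly(m,cv2.convexHull(np.round(px*8).astype(np.int32)),255,shift=3)
        if kind=='disc':
            a=[cv2.convexHull(np.round((proj(z['K'],z['D'],z['T'],circ(p,17,h))-[x0-.5,y0-.5])*S).astype(np.int32)) for h in(0,10)]
            hs=[cv2.fillConvexPoly(np.zeros_like(m),b,255) for b in a]; m[(hs[0]&hs[1])>0]=0
        return cv2.resize(m,(2*half,2*half),interpolation=cv2.INTER_AREA)/255.
    f=lambda p:np.abs(render(p)-crop).sum()
    d=np.array([6,6,.1][:len(p0)]); sx=np.r_[[p0],np.array(p0)+np.diag(d)]
    r=minimize(f,p0,method='Nelder-Mead',options=dict(initial_simplex=sx,xatol=.02,fatol=.02))
    return r.x,r.fun,crop.sum()
E
python3 - <<'E'
from fit import *
for kind,p0,h in(('roller',[602,202],28),('disc',[449,255],22),('fixture',[572,5,-.1],45)):
    for n in('s0','d0'):
        x,f,s=fit(n,kind,p0,h); print(kind,n,x.round(2),round(f,1),s)
E
```

```text
roller s0 [600.36 202.27] 55.6 556.0
roller d0 [600.36 200.27] 39.5 740.0
disc s0 [447.45 255.02] 157.5 328.0
disc d0 [446.75 252.82] 34.2 363.0
fixture s0 [ 5.7036e+02  4.1200e+00 -8.0000e-02] 85.8 1990.0
fixture d0 [ 5.7059e+02  1.3200e+00 -7.0000e-02] 246.9 1847.0
```

Bias-corrected, the two cameras agree on the axle at (572.1, 3.2) and the disc at (448.8, 254.3). Now I'll place the roller.

```bash
python3 - <<'E'
from h import *
A=[572.1,3.3]
movel([602,201.7,100],max_speed=250)
movel([*A,100],max_speed=250); dwell(.2); say('above')
r=movel([*A,50],max_speed=120,force_limit=6); say(f'mid {r}')
if not r:
    r=movel([*A,23.5],max_speed=60,force_limit=8); say(f'low {r}')
grab('side','d2.png'); grab('wrist','w2.png')
z,_=load('d2'); w,_=load('w2'); x,y=proj(z['K'],z['D'],z['T'],[[*A,40]])[0].astype(int)
cv2.imwrite('pics/c2.png',np.hstack([cv2.resize(z['im'][y-50:y+50,x-55:x+55,::-1],(396,360)),cv2.resize(w['im'][:,:,::-1],(404,360))]))
E
```

```text
above t 8.8 tcp [572.2   4.4  99.9] F [-0.3 -0.6 -1.7] M [-0.02 -0.08  0.01] w 60.3 j [-0.07  0.54  1.69  0.    0.91 -0.08]
mid True t 9.1 tcp [571.4   3.7  73.7] F [ 0.1  0.2 -2.2] M [-0.03 -0.06 -0.02] w 60.2 j [-0.07  0.57  1.71 -0.    0.86 -0.08]
```

View pics/c2.png

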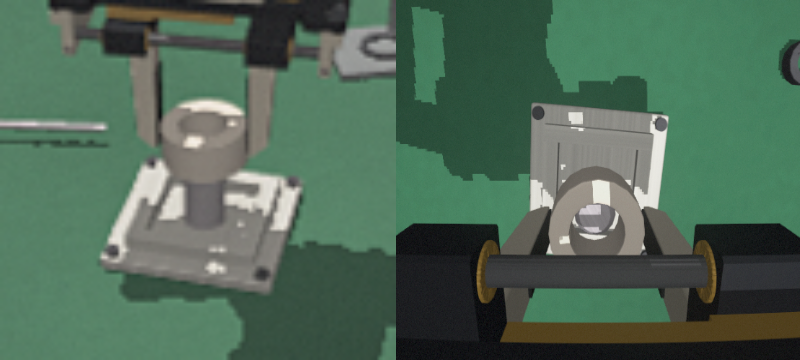

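The roller has the axle tip inside its bore (wrist view near (595,218)). The stop was a motion transient, since the force is now zero. Continuing down.

```bash
python3 - <<'E'
from h import *
A=[572.1,3.3]
r=movel([*A,22.5],max_speed=60,force_limit=12); dwell(.2); say(f'low {r}')
if state()['ee_pos'][2]<27:
    command_gripper(80); movel([*A,120],max_speed=250); say('released')
    d=[448.8,254.3]
    reach([*d,80],down(0.35)); say()
    grab('side','d3.png'); grab('wrist','w3.png')
    z,_=load('d3'); w,_=load('w3'); x,y=proj(z['K'],z['D'],z['T'],[[*A,40]])[0].astype(int)
    cv2.imwrite('pics/c3.png',np.hstack([cv2.resize(z['im'][y-50:y+50,x-55:x+55,::-1],(396,360)),cv2.resize(w['im'][:,:,::-1],(404,360))]))
E
```

```text
low True t 10.3 tcp [571.4   3.5  23. ] F [-0.6 -1.1  6.8] M [-0.08 -0.19 -0.  ] w 60.3 j [-0.08  0.65  1.73  0.    0.76 -0.08]
released t 11.4 tcp [572.    3.3 120.2] F [-0.3  0.7 -1.1] M [-0.06 -0.06 -0.01] w 79.9 j [-0.08  0.51  1.68  0.    0.95 -0.08]
 t 12.5 tcp [449.4 253.7  79.9] F [ 0.6 -0.5 -0.3] M [-0.05 -0.09 -0.04] w 80.0 j [ 0.42  0.48  1.85 -0.    0.81  0.08]
```

View pics/c3.png

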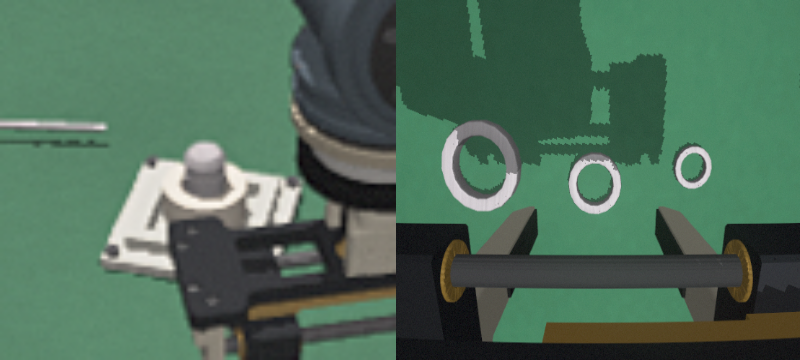

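The roller is seated on the axle and the middle disc lies between the fingers (wrist view (595,183)). Next I'll centre and grip the disc, carry it over and lower it.

```bash
python3 - <<'E'
from h import *
A=[571.9,3.3]; d=[448.8,254.3]
movel([*d,3.5],max_speed=120,force_limit=15); say('down')
command_gripper(42); say('sq1'); command_gripper(66)
reach([*d,3.5],down(-1.22)); command_gripper(42); say('sq2')
movel([*d,115],max_speed=250)
reach([*A,115],down(-1.22)); dwell(.2); say('above')
r=movel([*A,75],max_speed=100,force_limit=12); say(f'mid {r}')
grab('side','d4.png'); grab('wrist','w4.png')
z,_=load('d4'); w,_=load('w4'); x,y=proj(z['K'],z['D'],z['T'],[[*A,40]])[0].astype(int)
cv2.imwrite('pics/c4.png',np.hstack([cv2.resize(z['im'][y-50:y+50,x-55:x+55,::-1],(396,360)),cv2.resize(w['im'][:,:,::-1],(404,360))]))
if not r:
    r=movel([*A,42],max_speed=50,force_limit=12); dwell(.2); say(f'low {r}')
E
```

```text
down t 13.4 tcp [449.2 254.4   4. ] F [ 0.7 -0.1  0.8] M [-0.03 -0.13  0.03] w 80.1 j [0.43 0.62 1.88 0.   0.65 0.08]
sq1 t 14.0 tcp [448.9 254.3   3.7] F [-0.1 -0.1  3.2] M [-0.08  0.14 -0.03] w 48.9 j [0.43 0.62 1.88 0.   0.65 0.08]
sq2 t 16.4 tcp [448.8 254.3   3.5] F [ 0.9  1.1 -0.5] M [ 0.05 -0.    0.07] w 48.6 j [0.43 0.62 1.88 0.   0.64 1.65]
above t 18.2 tcp [571.7   4.5 115. ] F [-0.8 -0.2 -1.2] M [-0.   -0.02  0.02] w 48.5 j [-0.07  0.51  1.69  0.    0.94  1.14]
mid False t 18.8 tcp [572.    3.4  75.2] F [ 0.2 -0.1 -0.1] M [-0.03  0.01  0.06] w 49.0 j [-0.08  0.57  1.71  0.    0.86  1.14]
low True t 19.7 tcp [571.4   3.3  42.9] F [ 1.2 -0.4  1.7] M [ 0.02 -0.2   0.02] w 48.6 j [-0.08  0.62  1.72  0.    0.8   1.14]
```

View pics/c4.png

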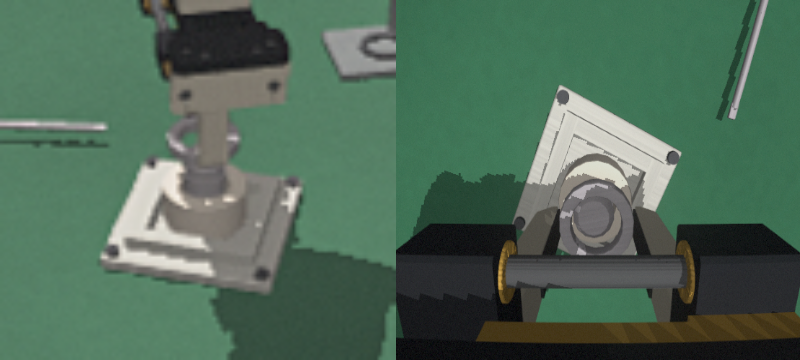

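The disc is down on the roller: TCP 42.9 and contact felt. I'll release it and go above the pliers for a wrist look.

```bash
python3 - <<'E'
from h import *
A=[571.9,3.3]
command_gripper(66); movel([*A,130],max_speed=250); command_gripper(93)
g=[435.5,-257.5]
reach([*g,215],down(-1.25)); dwell(.2); say('above pliers')
grab('side','d5.png'); grab('wrist','w5.png'); grab('scene','s5.png')
z,_=load('d5'); w,_=load('w5'); x,y=proj(z['K'],z['D'],z['T'],[[*A,40]])[0].astype(int)
cv2.imwrite('pics/c5.png',np.hstack([cv2.resize(z['im'][y-40:y+40,x-45:x+45,::-1],(240,420)),w['im'][:,:,::-1]]))
E
```

```text
above pliers t 22.8 tcp [ 435.9 -256.8  214.7] F [ 0.5 -0.2  0.3] M [ 0.03 -0.    0.  ] w 93.0 j [-0.62  0.28  1.77  0.    1.1   0.62]
```

View pics/c5.png

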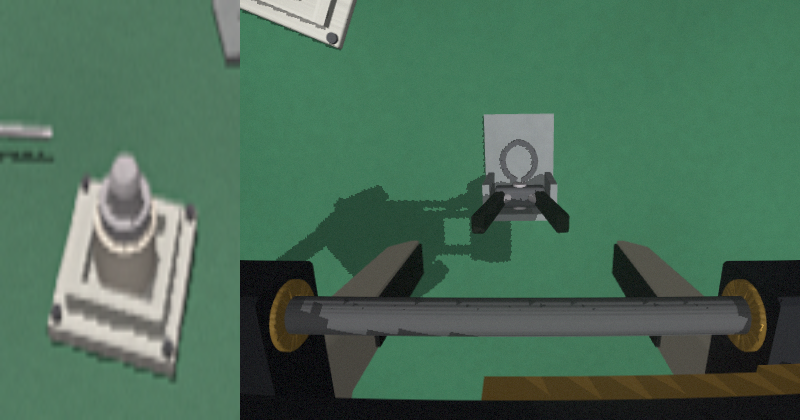

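The disc lies flat on the roller with the axle through it. Wrist view: handle tops near (240,225) and (322,225), ring centre near (278,160). Computing the world positions.

```bash
python3 - <<'E'
from h import *
z,P=load('w5'); b=P.reshape(-1,3); d=z['d']
m=(P[...,2]>143)&(P[...,2]<175)&(abs(P[...,0]-440)<50)&(abs(P[...,1]+257)<50)&(z['im'].max(2)<90)
k,l,s,c=cv2.connectedComponentsWithStats(m.astype(np.uint8))
for i in range(1,k):
    if s[i,4]>15:
        q=P[l==i]; t=q[q[:,2]>149]; print(c[i].round(1),s[i].tolist(),'zmax',q[:,2].max().round(1),'top', (t.min(0)/2+t.max(0)/2).round(1),'n',len(t), cv2.minAreaRect(t[:,:2].astype(np.float32)))
# ring
m2=(z['im'].max(2)<120)
gray=z['im'][120:190,245:315].max(2)
print('ring px plane', plane(z['K'],z['D'],z['T'],[[278,160],[278,141],[278,181],[259,161],[297,161]],10).round(1).tolist())
print('cloud at ring bar',P[141,278],P[160,259],P[160,297], 'floor', P[125,278])
cv2.imwrite('pics/c6.png',cv2.resize(z['im'][105:245,215:345,::-1],(546,588),interpolation=cv2.INTER_CUBIC))
E
```

```text
[239.6 221.8] [231, 210, 18, 24, 356] zmax 156.8 top [ 426.4 -232.3  152.9] n 298 ((426.60833740234375, -232.26097106933594), (13.042067527770996, 9.729798316955566), 19.317520141601562)
[320.1 221. ] [312, 210, 17, 23, 353] zmax 157.1 top [ 444.3 -284.1  153.1] n 292 ((444.3511657714844, -283.695556640625), (12.705272674560547, 9.010551452636719), 20.476001739501953)
ring px plane [[458.0, -249.6, 10.0], [476.3, -243.5, 10.0], [437.4, -256.5, 10.0], [450.9, -231.5, 10.0], [463.2, -268.4, 10.0]]
cloud at ring bar [ 476.51574487 -243.43121282   13.82892569] [ 451.61058444 -231.13664584    7.72263801] [ 464.29402956 -267.92725615   11.19259181] floor [ 491.26430642 -238.52903563    8.33300417]
```

View pics/c6.png

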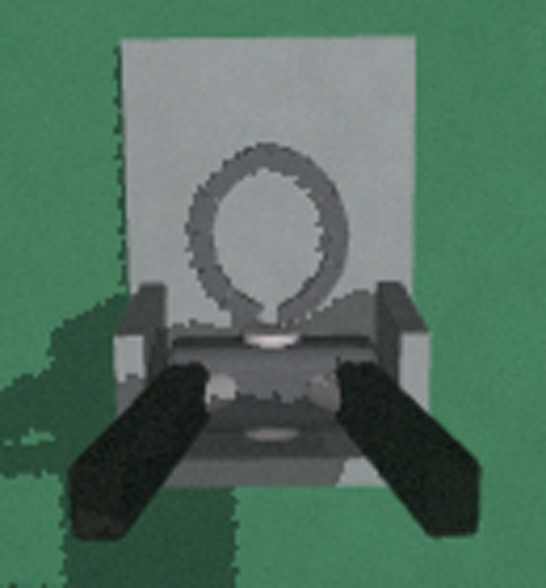

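Handle midpoint is (435.5,-258.0) with jaw yaw -1.24, and the ring centre is at the nominal offset. Now I'll grip, squeeze, lift and hover beside the axle.

```bash
python3 - <<'E'
from h import *
A=np.array([571.9,3.3]); g=[435.5,-258.0]; a=-1.24; x=np.array([np.cos(a+np.pi/2),np.sin(a+np.pi/2)])
reach([*g,205],down(a)); r=movel([*g,117],max_speed=120,force_limit=15); say(f'down {r}')
if not r:
    command_gripper(36); dwell(.3); say('squeezed')
    movel([*g,215],max_speed=120); say('lifted')
    h=A-23*x; reach([*h,210],down(a)); dwell(.4); say('hover')
    grab('wrist','w7.png'); grab('side','d7.png'); grab('scene','s7.png')
    w,_=load('w7'); z,_=load('d7'); s,_=load('s7')
    u,v=proj(w['K'],w['D'],w['T'],[[*A,90]])[0].astype(int); print(u,v)
    L=[cv2.resize(w['im'][max(v-65,0):v+65,u-65:u+65,::-1],(400,400),interpolation=cv2.INTER_CUBIC)]
    u,v=proj(z['K'],z['D'],z['T'],[[*A,110]])[0].astype(int)
    L.append(cv2.resize(z['im'][v-65:v+65,u-65:u+65,::-1],(400,400),interpolation=cv2.INTER_CUBIC))
    cv2.imwrite('pics/c7.png',np.hstack(L))
E
```

```text
down False t 24.1 tcp [ 435.9 -258.3  117.7] F [ 0.5 -0.4  0.4] M [-0.01 -0.01  0.  ] w 92.9 j [-0.63  0.41  1.86  0.    0.88  0.61]
squeezed t 25.3 tcp [ 436.2 -258.7  118.8] F [-5.3  1.7 19.3] M [0.46 0.91 0.09] w 39.2 j [-0.63  0.41  1.85 -0.    0.88  0.61]
lifted t 26.2 tcp [ 435.1 -257.8  214.1] F [ 0.2 -0.1 -3.2] M [-0.01 -0.04  0.02] w 38.6 j [-0.63  0.28  1.77  0.    1.1   0.61]
hover t 27.7 tcp [550.1  -4.6 210.1] F [-0.7  0.1 -2. ] M [-0.   -0.04  0.  ] w 38.7 j [-0.09  0.36  1.66 -0.    1.12  1.15]
277 173
```

View pics/c7.png

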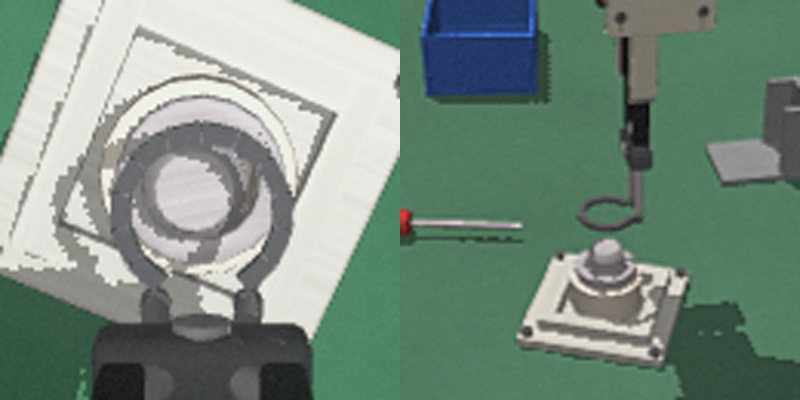

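The ring is spread and level above the axle: ring spans columns 109–295 with its top at row 122, axle tip at about (193,192). I'll measure both in the same wrist cloud.

```bash
cat > meas.py <<'E'
from h import *
from scipy.optimize import least_squares
def meas(n,A,tcpz):
    w,P=load(n); q=P.reshape(-1,3); a=-1.24; x=np.array([np.cos(a+np.pi/2),np.sin(a+np.pi/2)]); y=np.array([-x[1],x[0]])
    z0=tcpz-111
    r=np.hypot(q[:,0]-A[0],q[:,1]-A[1]); al=(q[:,:2]-A)@x
    k=q[(q[:,2]>z0-8)&(q[:,2]<z0+16)&(r<30)&(al>-15)]
    for _ in range(2):
        f=least_squares(lambda p:np.hypot(k[:,0]-p[0],k[:,1]-p[1])-20,A,loss='soft_l1'); rr=np.hypot(*(k[:,:2]-f.x).T); k=k[(rr>16.5)&(rr<23.5)]
    zt=np.median(k[:,2]); k=k[abs(k[:,2]-zt)<3]
    f=least_squares(lambda p:np.hypot(k[:,0]-p[0],k[:,1]-p[1])-20,A,loss='soft_l1')
    c=np.linalg.lstsq(np.c_[(k[:,:2]-f.x)@x,(k[:,:2]-f.x)@y,np.ones(len(k))],k[:,2],rcond=None)[0]
    print(n,'ring ctr',f.x.round(2),'n',len(k),'r in/out',np.percentile(np.hypot(*(k[:,:2]-f.x).T),[3,97]).round(1),'z top',c[2].round(1),'slope x,y',c[:2].round(3))
    return f.x,c[2],w,P
E
python3 - <<'E'
from meas import *
A=np.array([571.9,3.3])
f,zt,w,P=meas('w7',A,210.1); q=P.reshape(-1,3)
t=q[(abs(q[:,2]-68)<2.5)&(np.hypot(*(q[:,:2]-A).T)<16)]
h=cv2.minEnclosingCircle(t[:,:2].astype(np.float32)); print('tip',h,t[:,2].mean(),t[:,:2].mean(0))
# disc top: outer edge circle fit
t=q[(abs(q[:,2]-50)<2.5)&(np.hypot(*(q[:,:2]-A).T)<32)]; print('disc top',len(t),np.median(t[:,2]),t[:,:2].min(0),t[:,:2].max(0))
# pixel based: tip circle at z=68, from crop
px=lambda u,v:[212+u/3.077,108+v/3.077]
print('tip px->',plane(w['K'],w['D'],w['T'],[px(152,192),px(233,192),px(193,155),px(193,231)],68).round(1).tolist())
print('ring px->',plane(w['K'],w['D'],w['T'],[px(109,213),px(295,213),px(202,122)],zt).round(1).tolist())
for n in('s7','d7'):
    z,Q=load(n); q=Q.reshape(-1,3); k=q[(q[:,2]>90)&(q[:,2]<112)&(np.hypot(*(q[:,:2]-A).T)<27)&((q[:,:2]-A)@[.945,.325]>-15)]; print(n,len(k),k.mean(0).round(1),k.min(0).round(1),k.max(0).round(1))
E
```

```text
w7 ring ctr [570.91   3.38] n 842 r in/out [17.6 22.5] z top 103.3 slope x,y [0.003 0.003]
tip ((570.7913818359375, 4.903655529022217), 14.254192352294922) 69.02698529126762 [571.09595067   4.77502252]
disc top 571 51.83347998984266 [546.69444682 -20.04793684] [596.28819933  28.58373847]
tip px-> [[566.4, 16.0, 68.0], [573.7, -5.3, 68.0], [579.8, 8.5, 68.0], [559.6, 1.6, 68.0]]
ring px-> [[563.4, 24.7, 103.3], [578.3, -18.9, 103.3], [592.1, 10.1, 103.3]]
s7 93 [579.    3.7 100.9] [552.7 -20.8  94.6] [596.3  24.3 106.4]
d7 78 [574.3   6.8 100.1] [551.9 -19.9  95.2] [591.4  25.9 102.7]
```

The ring is level (slopes 0.003), at nominal height, and sits about 1 mm off the axle. I'll shift it, lower to just above the tip and compare again.

```bash
python3 - <<'E'
from meas import *
A=np.array([571.7,4.2]); a=-1.24; x=np.array([np.cos(a+np.pi/2),np.sin(a+np.pi/2)]); h=A-23*x
movel([*h,186],down(a),max_speed=60); dwell(.3); say()
grab('wrist','w8.png'); f,zt,w,P=meas('w8',A,186); q=P.reshape(-1,3)
t=q[(abs(q[:,2]-68.5)<2)&(np.hypot(*(q[:,:2]-A).T)<13.5)]; b=cv2.minEnclosingCircle(t[:,:2].astype(np.float32)); print('tip',b,t[:,2].mean(),t[:,:2].mean(0))
u,v=proj(w['K'],w['D'],w['T'],[[*A,75]])[0].astype(int); print(u,v)
cv2.imwrite('pics/c8.png',cv2.resize(w['im'][v-50:v+50,u-50:u+50,::-1],(600,600),interpolation=cv2.INTER_CUBIC))
E
```

```text
t 28.7 tcp [550.   -3.3 186.2] F [-0.4  0.5 -2.3] M [-0.03  0.04  0.07] w 38.7 j [-0.09  0.39  1.69  0.    1.07  1.15]
w8 ring ctr [570.92   4.65] n 854 r in/out [17.6 22.5] z top 79.4 slope x,y [0.005 0.002]
tip ((571.6710205078125, 4.210032939910889), 13.482341766357422) 69.33395840254514 [572.37525761   4.56367708]
277 175
```

View pics/c8.png

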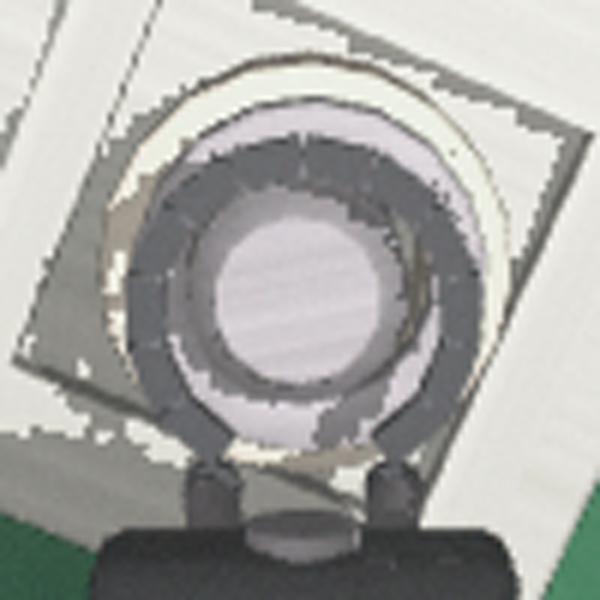

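```bash
python3 - <<'E'
from meas import *
w,P=load('w8'); px=lambda u,v:[227+(u+.5)/6-.5,125+(v+.5)/6-.5]
t=plane(w['K'],w['D'],w['T'],[px(214,300),px(383,300),px(298.5,216),px(298.5,385)],69.2)
print(t.round(2).tolist(), t.mean(0)); r=plane(w['K'],w['D'],w['T'],[px(127,305),px(484,305),px(305,134)],79.4); print(r.round(2).tolist(), r[:2].mean(0))
# render circles for check: predicted outlines of ring given center
for c in([570.92,4.65],):
    th=np.linspace(0,2*np.pi,8,endpoint=False); print(((proj(w['K'],w['D'],w['T'],np.c_[c[0]+22.5*np.cos(th),c[1]+22.5*np.sin(th),0*th+79.4])-[227,125])*6).round().tolist())
E
```

```text
[[567.28, 15.8, 69.2], [574.48, -5.24, 69.2], [581.35, 8.86, 69.2], [560.09, 1.59, 69.2]] [570.80011949   5.25203693  69.2       ]
[[564.77, 26.2, 79.4], [579.47, -16.71, 79.4], [592.48, 11.79, 79.4]] [572.1212665    4.74275285  79.4       ]
[[359.0, 143.0], [221.0, 152.0], [132.0, 255.0], [143.0, 388.0], [244.0, 474.0], [377.0, 466.0], [467.0, 368.0], [461.0, 234.0]]
```

Tip and ring in the same picture agree along the pliers. Laterally the ring needs about +0.7 mm, and its underside is 111–112 mm below the TCP. Lowering with a force guard.

```bash
python3 - <<'E'
from meas import *
A=np.array([571.45,4.9]); a=-1.24; x=np.array([np.cos(a+np.pi/2),np.sin(a+np.pi/2)]); h=A-23*x
movel([*h,186],down(a),max_speed=30); dwell(.2)
r=movel([*h,165.6],down(a),max_speed=25,force_limit=8); dwell(.4); say(f'low {r}')
grab('wrist','w9.png'); grab('side','d9.png'); grab('scene','s9.png'); f,zt,w,P=meas('w9',A,165.6); q=P.reshape(-1,3)
t=q[(abs(q[:,2]-68.5)<2)&(np.hypot(*(q[:,:2]-A).T)<13.5)]; print('tip z',np.median(t[:,2]))
t=q[(abs(q[:,2]-51)<2.)&(np.hypot(*(q[:,:2]-A).T)<26)]; print('disc z',np.median(t[:,2]),len(t))
u,v=proj(w['K'],w['D'],w['T'],[[*A,56]])[0].astype(int)
L=[cv2.resize(w['im'][v-50:v+50,u-50:u+50,::-1],(400,400),interpolation=cv2.INTER_CUBIC)]
z,_=load('d9'); u,v=proj(z['K'],z['D'],z['T'],[[*A,56]])[0].astype(int)
L.append(cv2.resize(z['im'][v-30:v+30,u-30:u+30,::-1],(400,400),interpolation=cv2.INTER_CUBIC))
cv2.imwrite('pics/c9.png',np.hstack(L))
E
```

```text
low False t 30.6 tcp [549.7  -2.6 165.7] F [ 0.4 -0.  -1.5] M [-0.02  0.01 -0.03] w 38.8 j [-0.09  0.41  1.71 -0.    1.02  1.15]
w9 ring ctr [570.96   5.2 ] n 766 r in/out [17.8 22.2] z top 58.8 slope x,y [0.006 0.003]
tip z 69.67296699792007
disc z 52.03889274898023 677
```

View pics/c9.png

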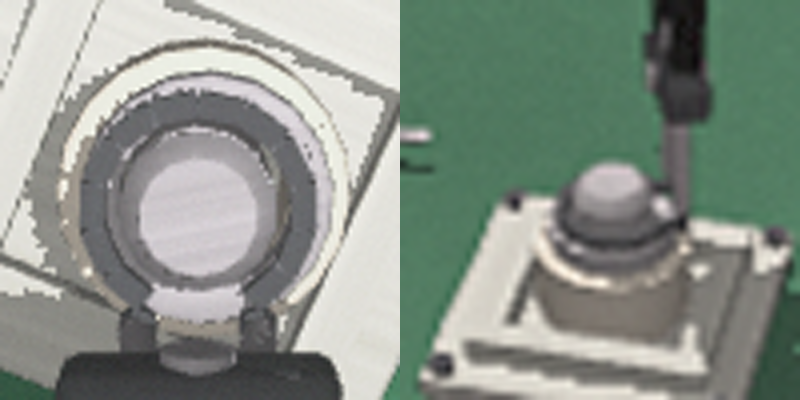

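The ring is round the axle with clearance all round, nothing touching. Scaled to tip and disc, it sits about 1 mm low. The 118.8 mm TCP height at the squeeze also gives a ring-to-TCP offset of about 112.5 mm. I'll raise it 0.8 mm and hand in.

```bash
python3 - <<'E'
from meas import *
A=np.array([571.45,4.9]); a=-1.24; x=np.array([np.cos(a+np.pi/2),np.sin(a+np.pi/2)]); h=A-23*x
movel([*h,166.4],down(a),max_speed=10); dwell(.5); say('final')
grab('wrist','w10.png'); meas('w10',A,166.4)
s=state()
if abs(s['wrist_force']).max()<6 and s['grip_width']<41: hand_in(); print('handed in')
E
```

```text
final t 31.5 tcp [549.7  -2.6 166.4] F [ 0.6 -0.  -2.1] M [-0.   -0.05  0.  ] w 38.9 j [-0.09  0.41  1.71 -0.    1.03  1.15]
w10 ring ctr [571.06   5.14] n 733 r in/out [17.8 22.2] z top 59.5 slope x,y [0.003 0.002]
the job is handed in; nothing more can be done
handed in
```

I placed the roller over the axle in the pocket and laid the middle-sized disc over the axle on the roller. I then took the pliers from the stand, squeezed them to the stop and lowered the spread ring to the groove. The job was handed in at 31.5 s with the pliers still held and squeezed.

**Last checks**
- **Spread:** the fingers stood 38.9 mm apart, at the handles' 40 mm stop, and the ring measured 17.8/22.2 mm inner/outer radius.
- **Level and clear:** ring slopes were 0.003 or less. The wrist force was about 2 N, just the weight of the pliers, so the ring was not pressing on the disc.
- **Centring:** the ring centre was about 0.3 mm from the axle as seen by the wrist camera; the clearance is 2.5 mm.

**Disagreements**
- **Ring height:** the wrist depth readings ran 1–2 mm high. Corrected against the tip and the disc, the ring's mid height comes out at about 55.6–55.8 mm. The nominal grip offset gives about 57.4 mm. Both keep the 4 mm ring inside the 52–60 mm groove.
- **Axle position:** the estimates differed by about 1–2 mm between cameras. I used the wrist camera's view of ring and tip together for the final alignment.
- **Early stop:** one force stop while lowering the roller was a motion transient, not a jam.

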